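# Screw a new cartridge into the bottom of a water filter's well

## Robot

A 7-joint arm with a two-finger parallel gripper is mounted at the origin on a cart in front of the work surface, level with it; the furniture and walls round the work are solid. World frame = base frame: x ahead of the robot, y to its left, z up, the work surface at z = 0. Lengths are in m, angles in rad, forces in N, time in s.
With the tool pointing down it reaches from about 0.4 to 0.85 m from the base axis. Payload 10.4 kg.
Tool frame: the origin (TCP) lies at the very end of the fingers, on their centre line; the grasp point (between the pads) lies 19 mm behind it (r.pinch_z is the distance from the TCP to the grasp point, in m); z points along the fingers, y is the line along which they close (so a half turn about z gives the same grasp; the last joint's range is limited). The gripper opens to 87 mm and grips with 3 to 60 N. Pads are 19 mm wide; open, the fingers measure 117 mm over their backs; the gripper's body (75 mm by 190 mm) begins 51 mm behind the grasp point.
Start: joints at [1.23, 0.332, -0.065, 1.46, 0.022, 1.35, -0.088], TCP at [0.195, -0.594, 0.189] pointing down, gripper open.
Joint ranges: [-2.6, 2.6], [-0.5, 2.12], [-1.47, 1.34], [0.16, 2.42], [-1.27, 4.41], [0.06, 2.06], [-2.6, 2.6]. Speed limits (rad/s): [2.22, 2.22, 2.79, 2.79, 3.14, 3.14, 3.14].

## Interface

Orientations are given as a unit quaternion [x, y, z, w].
In Python, from bench import sensors, vision, r gives the robot as it stands.
- The arm moves only by the shell command python3 -m crank 'ROWS' [OPENING] [FORCE]. ROWS is JSON, a list of rows, each a list of 2 entries, a list of its own where there are three numbers: the shift along the tool's x, y, z normalised to -1 to 1, where 1 is 3 cm, then the turn about the tool's z normalised to -1 to 1, where 1 is 8 degrees. A call has 1 to 12 rows; each row shifts and turns the commanded pose from where the row before left it, along the tool's axes as they then stand; what a row does not reach is not made up. A row lasts 1/8 s, in which the tool goes at most 62.5 mm and 10.7 degrees, less where a joint would pass 70% of its speed; a pose out of reach is approached as far as the arm can. A call with a number of a shift or a turn outside -1 to 1 is refused whole. A call with a gripper value outside its range is refused whole. OPENING is the opening, from 0 (shut) to 1 (fully open), set as the call begins (- or left out, the last holds). The fingers move at their own pace and stop on an object; FORCE is the grip in N (left out, the last holds). Time passes only in rows, so rows that do not move let the fingers close. It gives the time, the measured TCP pose, the force, the opening and the grip force at its end, in the units of the state.
- sensors.read_state(): the state, without advancing time (a new reading comes with each control period).
- vision.camera(name): name is "side" or "top" or "wrist"; returns the picture (420x560x3 uint8, red, green, blue); there is no depth.
- vision.camera_model(name): a dict with "vertical_fov" (degrees; the focal length in pixels is half the picture's height over the tangent of half this angle, whatever the lens; pixels are square), "cx", "cy" (the principal point, pixels), "camera_from_world" (4x4, takes a point from world to camera coordinates); the wrist camera has in their place "hand_eye" (4x4, takes a point from camera to tool coordinates, whose origin is the TCP and whose axes are the flange's). Camera axes: x right, y down, z forward; pixel columns grow to the right and rows downward; lengths in m; the calibration is good to about 2 mm. The wrist camera is an equidistant fisheye: a pixel r from the principal point sees the ray r / f radians off the axis. A picture is of the moment at which its call begins: read the wrist's pose just before it. camera_model takes no time and is no camera call.
- r.close_job(): hands the job in; it is judged then, once.
The state is a dict: "time": time; "joint_positions": joint angles; "joint_vel": joint speeds; "joint_torque": joint torques, N m; "ee_pos": TCP position; "eef_rot": TCP orientation; "ft_force": force on the tool from outside, world axes, zero at the start; "torque": the same for the moment, N m; "width": finger opening in m; "grip_force": force on a finger pad.
Only numpy, scipy, OpenCV 4.12 (cv2) and the standard library are available. Lean on these libraries where they do the work, as an engineer would, in place of code of your own. Each camera call takes 0.05 s, during which the arm holds its last target. There are 200 camera calls.

## Task

Fit the new blue-and-white filter cartridge: lower it upright into the deep well of the white water filter, feel for the start of the hidden thread at the bottom without forcing or cross-threading it, then screw it clockwise until it is fully home, and let go. Be gentle, never lean on it, and leave the other things on the worktop as they are.

Things in the scene. Friction and masses are not known exactly. Their poses are not given: they have to be found in the camera images.
- cartridge: Loose filter cartridge, 0.2 kg, standing upright, 136 mm tall. White round body 40 mm across with a blue band, 29 to 100 mm above the foot; below it a 24 mm neck whose foot carries four lugs; above it a flat blue grip bar. Origin: centre of the foot, level with the lugs' undersides; z up along its axis. Solid plastic, not fragile to grip.
- grip (a point): Middle of the cartridge's upright grip bar, on its axis, 120 mm above the foot. The bar is 44 mm long along the cartridge's x, 14 mm thick along its y, and reaches from 100 to 136 mm above the foot; it stays above the filter's rim even when the cartridge is home.
- lug: One of the cartridge's four lugs, part of it, on its +x side; the others are on +y, -x, -y. Each is 5.2 mm wide, 6 mm high and reaches out to 20 mm from the axis. Origin on its underside, 15 mm from the axis. A lug takes no more than a light touch: under 30 N, and all its contacts with the filter together under 90 N.
- filter: White round countertop water filter with a steel tap on its -x side, fixed to the worktop, 112 mm high, 84 mm across, 96 mm at the rim. A vertical round well runs down its axis, 46 mm across, flaring to 58 mm over the top 14 mm. Origin: centre of its underside, on the worktop; z up.
- mouth (a point): Centre of the well's mouth, on the filter's axis, at the height of the rim (112 mm above the worktop).
- thread_top (a point): Point on the axis, 32 mm above the worktop: the foot's height when the lugs rest on the thread tops (up to 36 mm if on a stop rib). The thread has four starts; its angle is hidden and not tied to the filter's pose. Here, turning anticlockwise (from above) leads to an entry within 90 degrees; turning clockwise only jams on a rib (false tight).
- entry (a point): Point on the axis, 21 mm above the worktop: the foot's height when the lugs have dropped into the thread's four entries, 11 mm below the thread tops. The entries are 90 degrees apart and let the lugs drop within about 9 degrees either side; a stop rib bounds each entry on its anticlockwise side. The thread never gives way.
- home (a point): Point on the axis, 15 mm above the worktop: the foot's height when screwed fully home. From the entry it takes about 55 degrees clockwise (from above), the lugs sinking 6 mm down a ramp, with 2 to 3 mm of axial play, until they meet a hard stop; a light push down keeps them on the ramp.
- mug: Green and white mug, 101 mm high, a bystander; origin at its underside.
- salt_shaker: Glass salt shaker with a grey top, 90 mm high, a bystander; origin at its underside.
- spice_jar: Spice jar with a dark cap, 105 mm high, a bystander; origin at its underside.
- lemon: Lemon, a bystander; origin at its underside.
There are look-alikes about, which are no part of the job. Leave any orange or yellow look-alike of the cartridge alone.

How it is judged:
By the outcome, as a careful person would: the job done as asked, in the order asked, and still so for the second after the job is handed in, with the robot touching nothing.
It also fails if it takes over 72 s, if anything falls off the work surface, if the arm or the gripper's body presses on something with over 40 N, if the wrist force passes 120 N, or if a joint passes its speed limit or range.

## Working session

There is one attempt and no reset: what is moved stays moved. The work goes in short steps, Python scripts to look and compute and a shell command to move; the robot and the scene stay as the last step left them, time stands still between calls to the robot, and variables do not carry over. Pictures are saved under pics/ and viewed, at most 10 in all, crops included, and the job is handed in when it is done.

```bash
mkdir -p pics; ls; python3 - <<'E'
from bench import sensors, vision, r
import cv2, numpy as np
s=sensors.read_state(); print({k:np.round(v,3).tolist() for k,v in s.items()}, r.pinch_z)
for n in ["side","top","wrist"]:
    im=vision.camera(n); cv2.imwrite(f"pics/{n}0.png",im[:,:,::-1]); m=vision.camera_model(n)
    print(n,{k:np.round(v,4).tolist() for k,v in m.items()})
E
```

```text
pics
{'time': 0.0, 'joint_positions': [1.23, 0.333, -0.065, 1.461, 0.022, 1.35, -0.089], 'joint_vel': [0.0, 0.0, 0.0, 0.002, 0.001, -0.001, 0.001], 'joint_torque': [-0.0, -62.326, 0.024, -38.99, -0.061, 0.039, 0.0], 'ee_pos': [0.195, -0.593, 0.189], 'eef_rot': [0.987, 0.158, -0.0, -0.001], 'ft_force': [0.869, 0.363, -0.514], 'torque': [-0.057, -0.021, 0.036], 'grip_force': 0.0, 'width': 0.087} 0.0187
side {'vertical_fov': 56.0621, 'cx': 283.6701, 'cy': 208.8989, 'camera_from_world': [[0.9817, -0.1902, 0.0054, -0.5051], [-0.143, -0.7558, -0.639, 0.1258], [0.1256, 0.6266, -0.7692, 1.3953], [0.0, 0.0, 0.0, 1.0]]}
top {'vertical_fov': 46.9137, 'cx': 274.4765, 'cy': 200.6585, 'camera_from_world': [[-0.428, -0.9037, -0.0089, 0.1957], [-0.7454, 0.3586, -0.5619, 0.4481], [0.511, -0.2339, -0.8271, 1.345], [0.0, 0.0, 0.0, 1.0]]}
wrist {'vertical_fov': 65.7065, 'cx': 277.8589, 'cy': 210.0672, 'hand_eye': [[-0.0001, -0.9637, -0.267, 0.0727], [1.0, -0.0, -0.0002, -0.0003], [0.0002, -0.267, 0.9637, -0.1961], [0.0, 0.0, 0.0, 1.0]]}
```

View pics/side0.png

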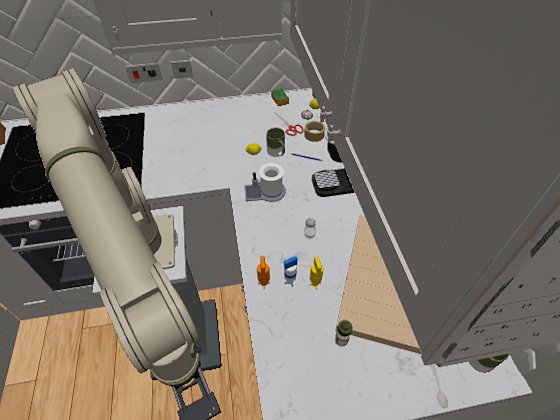

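View pics/top0.png

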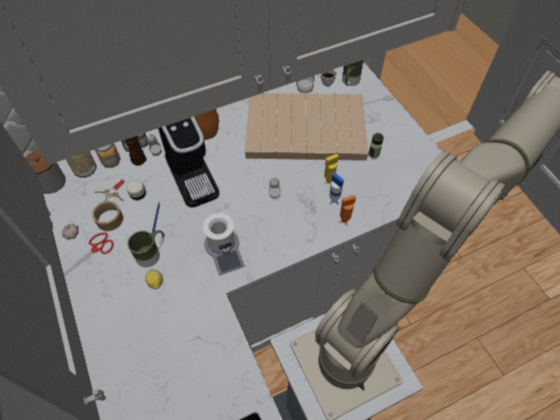

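Side view: the blue-and-white cartridge is at (291,267), with an orange look-alike at (263,270) and a yellow one at (316,271). The white filter is at (270,178). Top view: cartridge at (336,186), orange (347,208), yellow (331,168), filter (219,232). I choose blue and will check it in a close crop.

```bash
python3 - <<'E'
import cv2, numpy as np
s=cv2.imread("pics/side0.png"); t=cv2.imread("pics/top0.png")
f=lambda im,x,y,w=50: cv2.resize(im[y:y+w,x:x+w],(400,300) if 0 else (400,400),interpolation=cv2.INTER_CUBIC)
a=np.hstack([f(s,266,242),f(t,311,160)]); b=np.hstack([f(s,243,150),f(t,194,205)])
cv2.imwrite("pics/crop1.png",cv2.resize(np.vstack([a,b]),(600,600)))
E
```

```text
(no output)
```

View pics/crop1.png

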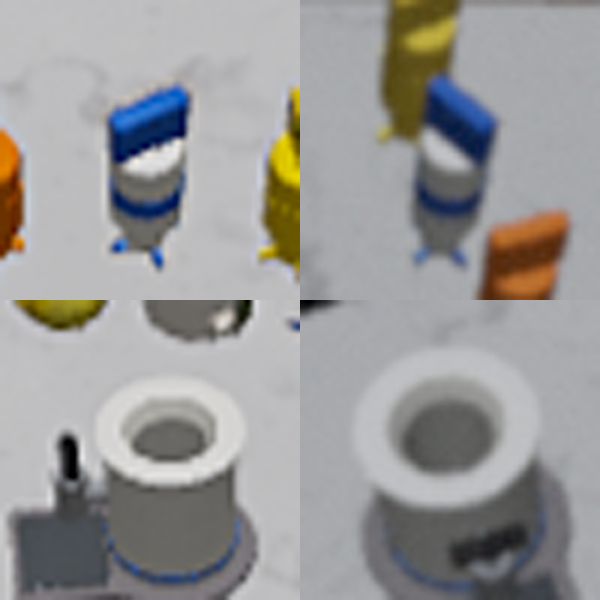

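The crop shows the blue cartridge: bar top face centred at side (291,259.8) and top (338,176.7). The filter rim is centred at side (271.5,171.7) and top (218.5,226.2).

```bash
cat > h.py <<'E'
from bench import sensors, vision, r
import cv2, numpy as np
from scipy.spatial.transform import Rotation as R
def ray(n,u,v,st=None):
    m=vision.camera_model(n); f=210/np.tan(np.radians(m["vertical_fov"])/2)
    d=np.array([(u-m["cx"])/f,(v-m["cy"])/f,1.])
    if n=="wrist":
        th=np.hypot(*d[:2]); d=np.array([*(d[:2]/max(th,1e-9)*np.sin(th)),np.cos(th)])
        H=np.array(m["hand_eye"]); T=np.eye(4); T[:3,:3]=R.from_quat(st["eef_rot"]).as_matrix(); T[:3,3]=st["ee_pos"]
        W=T@H
    else: W=np.linalg.inv(np.array(m["camera_from_world"]))
    return W[:3,3],W[:3,:3]@d
def at_z(n,u,v,z,st=None):
    o,d=ray(n,u,v,st); return o+d*(z-o[2])/d[2]
def tri(*rays):
    A=0;b=0
    for o,d in rays:
        d=d/np.linalg.norm(d);P=np.eye(3)-np.outer(d,d);A=A+P;b=b+P@o
    return np.linalg.solve(A,b)
def tool(p):  # world target -> units in tool axes
    s=sensors.read_state(); M=R.from_quat(s["eef_rot"]).as_matrix()
    return M.T@(np.array(p)-s["ee_pos"])/0.03
def yaw(): 
    M=R.from_quat(sensors.read_state()["eef_rot"]).as_matrix(); return np.degrees(np.arctan2(M[1,1],M[0,1])) # dir of tool y
def rep():
    s=sensors.read_state(); print(round(s["time"],2),np.round(s["ee_pos"],4),"F",np.round(s["ft_force"],1),"T",np.round(s["torque"],2),"w",round(s["width"],4),"yawY",round(yaw(),1),"q7",round(s["joint_positions"][6],2))
E
python3 - <<'E'
from h import *
np.set_printoptions(precision=4,suppress=True)
for nm,s,t,z in [("bar",(291,259.8),(338,176.7),.136),("rim",(271.5,171.7),(218.5,226.2),.112)]:
    print(nm,at_z("side",*s,z),at_z("top",*t,z),tri(ray("side",*s),ray("top",*t)))
a=at_z("side",266+112/6,242+124/6,.136);b=at_z("side",266+182/6,242+88/6,.136);print(b-a,np.degrees(np.arctan2(*(b-a)[1::-1])))
a=at_z("top",311+140/6,160+77/6,.136);b=at_z("top",311+196/6,160+120/6,.136);print(b-a,np.degrees(np.arctan2(*(b-a)[1::-1])))
for p in [(263,258),(316,260)]: print(at_z("side",*p,.136))
rep(); print(R.from_quat(sensors.read_state()["eef_rot"]).as_matrix())
E
```

```text
bar [ 0.4889 -0.2456  0.136 ] [ 0.4861 -0.2382  0.136 ] [ 0.49   -0.2414  0.1293]
rim [0.4988 0.1612 0.112 ] [0.4942 0.1689 0.112 ] [0.4994 0.1681 0.1045]
[0.0391 0.0144 0.    ] 20.138947989886923
[-0.0377 -0.0126  0.    ] -161.56991694714682
[ 0.4063 -0.2234  0.136 ]
[ 0.5633 -0.2605  0.136 ]
0.15 [ 0.1952 -0.5934  0.1888] F [-1.3  0.5 -1. ] T [ 0.04  0.01 -0.06] w 0.0872 yawY -71.8 q7 -0.09
[[ 0.9499  0.3125 -0.0004]
 [ 0.3125 -0.9499  0.001 ]
 [-0.0001 -0.001  -1.    ]]
```

```bash
python3 -m crank '[[[1,-0.67,-0.4],0],[[1,-0.67,-0.4],0],[[1,-0.67,-0.4],0],[[1,-0.67,-0.4],0],[[1,-0.67,-0.4],0],[[1,-0.67,0],0],[[1,-0.67,0],0],[[1,-0.67,0],0],[[1,-0.67,0],0],[[1,-0.67,0],0],[[0.5,-0.67,0],0],[[0,0,0],0]]' 1
python3 - <<'E'
from h import *
np.set_printoptions(precision=3,suppress=True)
st=sensors.read_state();im=vision.camera("wrist"); cv2.imwrite("pics/w1.png",im[:,:,::-1]); rep(); print(tool([.488,-.242,.25]))
E
```

```text
time: 1.65
ee_pos: [0.4263, -0.2834, 0.2494]
eef_rot: [0.987, 0.16, 0.0, -0.0]
ft_force: [-0.2, -0.4, 0.4]
width: 0.0874
grip_force: 0.0
1.7 [ 0.425 -0.285  0.249] F [-0.8 -0.6 -0.6] T [-0.04  0.02 -0.02] w 0.0872 yawY -71.7 q7 -0.77
[ 2.428 -0.706 -0.024]
```

View pics/w1.png

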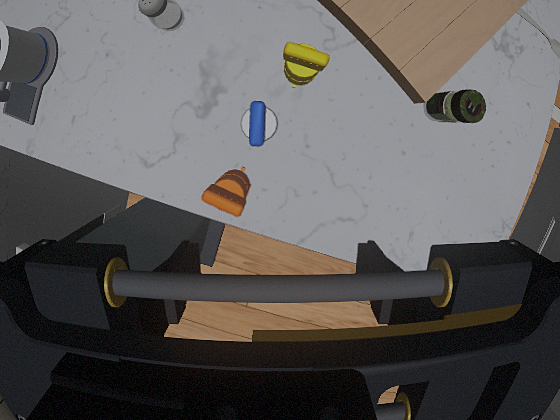

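The wrist view shows the blue bar from (258,101) to (258,146), centre (257.5,123.5). Orange is at (230,192), yellow at (305,62).

```bash
python3 - <<'E'
from h import *
np.set_printoptions(precision=4,suppress=True)
st=sensors.read_state(); c=at_z("wrist",257.5,123.5,.136,st)
b=at_z("wrist",257.5,101,.136,st)-at_z("wrist",257.8,146,.136,st)
print(c,np.linalg.norm(b),np.degrees(np.arctan2(b[1],b[0]))); print(tool([c[0],c[1],.16]))
E
```

```text
[ 0.4873 -0.244   0.136 ] 0.04293875617285386 18.329071333939677
[ 2.3839 -0.6505  2.9761]
```

```bash
python3 -m crank '[[[0.6,-0.16,0.4],0],[[0.6,-0.16,0.4],0],[[0.6,-0.16,0.4],0],[[0.58,-0.17,0.4],0],[[0,0,0.3],0],[[0,0,0],0],[[0,0,0],0]]' 
python3 - <<'E'
from h import *
np.set_printoptions(precision=3,suppress=True)
st=sensors.read_state();im=vision.camera("wrist"); cv2.imwrite("pics/w2.png",im[:,:,::-1]); rep(); print(tool([.4873,-.244,.104]))
E
```

```text
time: 2.58
ee_pos: [0.4867, -0.2456, 0.1928]
eef_rot: [0.988, 0.157, 0.0, 0.0]
ft_force: [0.4, -0.0, -0.8]
width: 0.087
grip_force: 0.0
2.62 [ 0.487 -0.245  0.193] F [ 0.  -0.3  0.6] T [-0.   -0.03  0.06] w 0.0867 yawY -71.9 q7 -0.93
[ 0.028 -0.042  2.965]
```

View pics/w2.png

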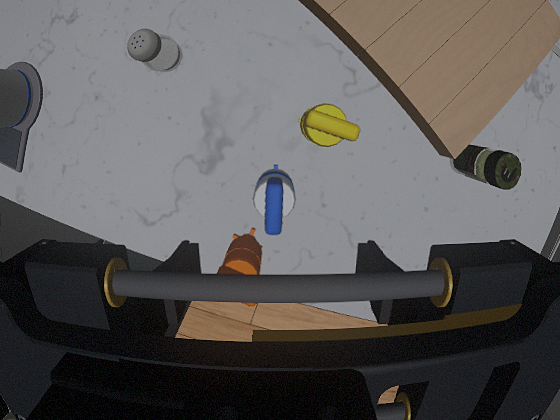

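The bar now spans (274,178) to (274,236), nearly centred between the fingers.

```bash
python3 - <<'E'
from h import *
np.set_printoptions(precision=4,suppress=True)
st=sensors.read_state(); c=at_z("wrist",274.3,207,.136,st); print(c,tool([*c[:2],.104]))
E
```

```text
[ 0.4907 -0.2408  0.136 ] [ 0.1706 -0.1082  2.9654]
```

```bash
python3 -m crank '[[[0.1,-0.1,0.5],0],[[0,0,0.5],0],[[0,0,0.5],0],[[0,0,0.5],0],[[0,0,0.5],0],[[0,0,0.45],0],[[0,0,0],0],[[0,0,0],0]]' && python3 -m crank '[[[0,0,0],0],[[0,0,0],0],[[0,0,0],0],[[0,0,0],0],[[0,0,0],0],[[0,0,0],0]]' 0 25; python3 -c "
from h import *;rep()"
```

```text
time: 3.62
ee_pos: [0.4894, -0.2407, 0.1042]
eef_rot: [0.987, 0.158, 0.0, 0.0]
ft_force: [-0.5, -0.2, 0.7]
width: 0.087
grip_force: 0.0
time: 4.38
ee_pos: [0.4891, -0.2406, 0.1038]
eef_rot: [0.987, 0.158, -0.0, 0.0]
ft_force: [-0.0, -1.3, -0.1]
width: 0.0352
grip_force: 0.0
4.38 [ 0.4891 -0.2406  0.1038] F [-0.  -1.3 -0.1] T [-0.02  0.02  0.04] w 0.0352 yawY -71.8 q7 -0.96
```

```bash
python3 -m crank '[[[0,0,0],0],[[0,0,0],0],[[0,0,0],0],[[0,0,0],0]]'; python3 -m crank '[[[0,0,-0.15],0],[[0,0,-0.35],0],[[0,0,-0.5],0],[[0,0,-0.6],0],[[0,0,-0.6],0],[[0,0,-0.6],0],[[0,0,-0.6],0],[[0,0,-0.6],0],[[0,0,-0.5],0],[[0,0,0],0]]'; python3 -c "
from h import *;rep();print(tool([.497,.166,.24]))"
```

```text
time: 4.88
ee_pos: [0.4891, -0.2407, 0.1038]
eef_rot: [0.987, 0.158, -0.0, 0.0]
ft_force: [0.0, -0.7, -0.0]
width: 0.0016
grip_force: 0.0
time: 6.12
ee_pos: [0.4897, -0.2408, 0.2401]
eef_rot: [0.987, 0.158, 0.001, 0.001]
ft_force: [0.2, -0.1, -0.4]
width: 0.0004
grip_force: 0.0
6.12 [ 0.4897 -0.2408  0.2401] F [ 0.2 -0.1 -0.4] T [ 0.01  0.03 -0.01] w 0.0004 yawY -71.8 q7 -0.93
[ 4.46939648e+00 -1.28059504e+01 -9.60528230e-03]
```

The fingers closed on nothing, so I need to look.

```bash
python3 - <<'E'
from h import *
ims=[vision.camera(n)[:,:,::-1] for n in("side","top","wrist")]
for n,i in zip("stw",ims): cv2.imwrite(f"pics/{n}3.png",i)
f=lambda im,x,y,w=100: cv2.resize(im[y:y+w,x:x+w],(400,400),interpolation=cv2.INTER_CUBIC)
q=np.vstack([np.hstack([f(ims[0],240,220),f(ims[1],290,140)])])
cv2.imwrite("pics/c3.png",np.vstack([cv2.resize(q,(560,280)),ims[2][:300]]))
E
```

```text
(no output)
```

View pics/c3.png

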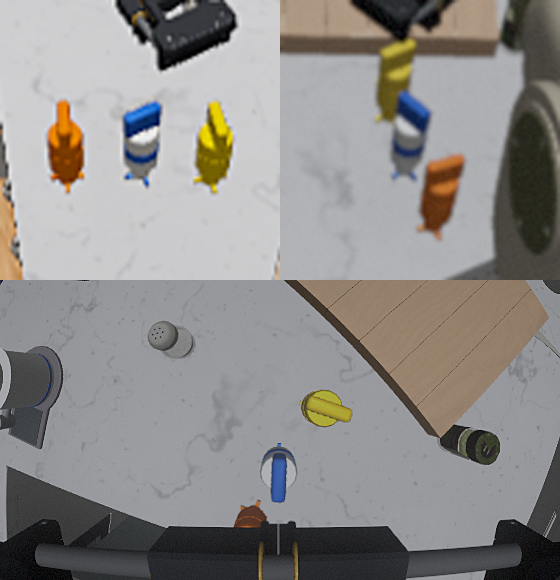

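```bash
python3 - <<'E'
from h import *
np.set_printoptions(precision=4,suppress=True)
st=sensors.read_state()
for n in("side","top"):
    m=vision.camera_model(n);f=210/np.tan(np.radians(m["vertical_fov"])/2)
    for p in (st["ee_pos"],np.array([.489,-.243,.12]),np.array([.489,-.243,0])):
        c=(np.array(m["camera_from_world"])@[*p,1]); print(n,c[:2]/c[2]*f+[m["cx"],m["cy"]])
m=vision.camera_model("wrist");f=210/np.tan(np.radians(m["vertical_fov"])/2);print(f)
c=np.linalg.inv(m["hand_eye"])@[0,0,0,1];c=c[:3];print(c,np.arctan2(c[1],c[2])*f+m["cy"])
print(at_z("wrist",278,193,.136,st))
t=cv2.imread("pics/t3.png");s=cv2.imread("pics/s3.png")
g=lambda im,x,y,w=75: cv2.resize(im[y:y+w,x:x+w],(400,400),interpolation=cv2.INTER_CUBIC)
cv2.imwrite("pics/c4.png",np.hstack([g(s,270,205),g(t,300,120)]))
E
```

```text
side [291.309  238.9511]
side [290.7696 261.8942]
side [290.073  281.3317]
top [341.6067 155.3005]
top [338.3462 178.5311]
top [334.8199 199.6184]
325.19226210127806
[0.0003 0.0177 0.2084] 237.59293933645398
[ 0.4949 -0.2382  0.136 ]
```

View pics/c4.png

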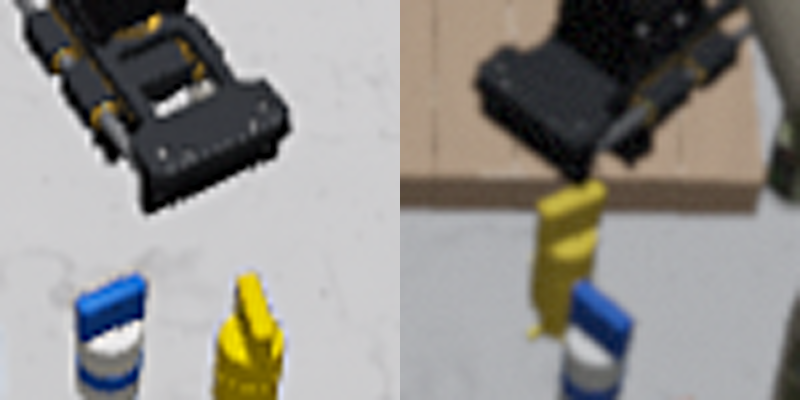

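```bash
python3 - <<'E'
from h import *
np.set_printoptions(precision=4,suppress=True)
q=[.987,.158,0,0]
R1=lambda p,u,v:ray("wrist",u,v,dict(eef_rot=q,ee_pos=np.array(p)))
a=R1([.4255,-.2845,.249],257.5,123.5);b=R1([.487,-.245,.193],274.3,207);c=R1([.4897,-.2408,.24],278,193)
print(tri(a,b),tri(b,c),tri(a,c),tri(a,b,c))
w=cv2.imread("pics/w3.png");w2=cv2.imread("pics/w2.png")
cv2.imwrite("pics/c5.png",np.hstack([cv2.resize(w[150:290,210:350],(400,400),interpolation=cv2.INTER_CUBIC),cv2.resize(w2[160:360,180:380],(400,400),interpolation=cv2.INTER_CUBIC)]))
E
```

```text
[ 0.4867 -0.2421  0.1186] [ 0.517  -0.2323  0.238 ] [ 0.4865 -0.2414  0.0935] [ 0.4871 -0.2416  0.1102]
```

View pics/c5.png

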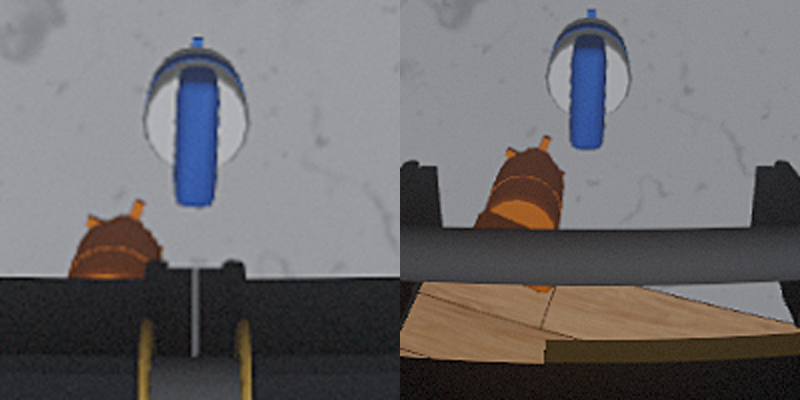

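```bash
python3 - <<'E'
from h import *
np.set_printoptions(precision=4,suppress=True)
q=[.987,.158,0,0]
for p,u,v0,v1 in [([.487,-.245,.193],274,180,234),([.4897,-.2408,.24],278,178.7,221.8),([.4255,-.2845,.249],258,101,146)]:
  for z in (.136,.12,.10):
    st=dict(eef_rot=q,ee_pos=np.array(p)); a=at_z("wrist",u,v0,z,st);b=at_z("wrist",u,v1,z,st); print(z,(a+b)/2,np.linalg.norm(a-b))
st=sensors.read_state();print(st["joint_positions"])
# blue extents
for n in("w1","w2","w3"):
    im=cv2.imread(f"pics/{n}.png").astype(int);k=(im[:,:,0]-im[:,:,2]>60);k[250:]=0;k[:,:200]=0;k[:,340:]=0;y,x=np.nonzero(k);print(n,x.min(),x.max(),y.min(),y.max(),k.sum())
E
```

```text
0.136 [ 0.4903 -0.2403  0.136 ] 0.04515378730318752
0.12 [ 0.4862 -0.2414  0.12  ] 0.04800816983577651
0.1 [ 0.481  -0.2429  0.1   ] 0.051576148001512785
0.136 [ 0.4886 -0.2409  0.136 ] 0.04223282052945429
0.12 [ 0.4848 -0.2422  0.12  ] 0.04448444401870602
0.1 [ 0.4801 -0.2437  0.1   ] 0.047298973380270684
0.136 [ 0.4875 -0.2441  0.136 ] 0.04289526061016502
0.12 [ 0.4871 -0.2432  0.12  ] 0.04511561463744898
0.1 [ 0.4867 -0.242   0.1   ] 0.04789105717155402
[ 0.7343  0.1593 -0.4045  1.5811  0.0631  1.4152 -0.9284]
w1 249 265 101 145 592
w2 258 289 165 233 800
w3 264 294 163 221 601
```

```bash
python3 -m crank '[[[0,0,0],0],[[0,0,0],0],[[0,0,0],0],[[0,0,0],0],[[0,0,0],0],[[0,0,0],0],[[0,0,0.6],0],[[0,0,0.6],0],[[0,0,0.6],0],[[0,0,0.6],0],[[0,0,0.6],0],[[0,0,0.6],0]]' 1;  python3 -m crank '[[[0,0,0.6],0],[[0,0,0.34],0],[[0,0,0],0],[[0,0,0],0]]'; python3 - <<'E'
from h import *
rep();w=vision.camera("wrist")[:,:,::-1];cv2.imwrite("pics/w4.png",w);cv2.imwrite("pics/c6.png",cv2.resize(w[100:360,130:430],(692,600)))
E
```

```text
time: 7.78
ee_pos: [0.4891, -0.2406, 0.1296]
eef_rot: [0.987, 0.158, -0.0, -0.0]
ft_force: [0.1, 0.3, -0.7]
width: 0.0872
grip_force: 0.0
time: 8.28
ee_pos: [0.4896, -0.2408, 0.1033]
eef_rot: [0.987, 0.158, 0.0, 0.0]
ft_force: [-0.2, -0.7, 0.0]
width: 0.0873
grip_force: 0.0
8.28 [ 0.4896 -0.2408  0.1033] F [-0.2 -0.7  0. ] T [-0.   -0.08 -0.05] w 0.0873 yawY -71.8 q7 -0.96
```

View pics/c6.png

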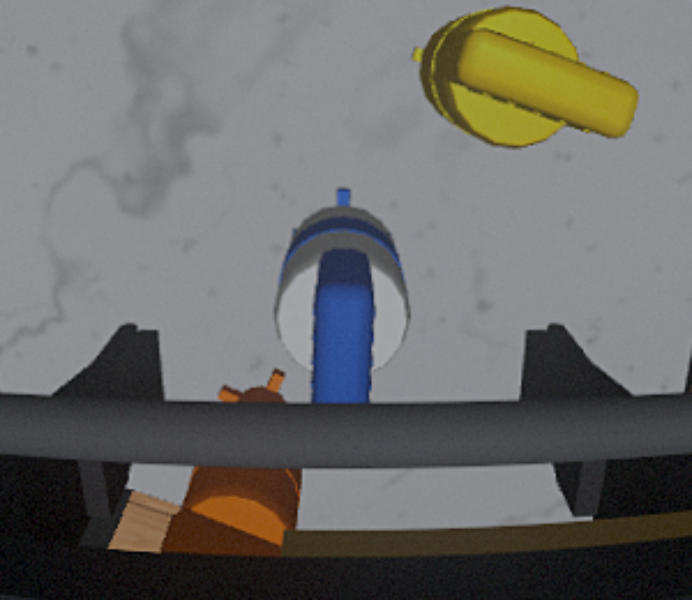

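The bar is centred between the fingers. The tips, at row 241, look about 30 mm shorter than the reported TCP implies. I'll go 30 mm deeper, watching the force, and close there.

```bash
python3 -m crank '[[[0,0,0.2],0],[[0,0,0.2],0],[[0,0,0.2],0],[[0,0,0.2],0],[[0,0,0.2],0],[[0,0,0],0]]'; python3 -m crank '[[[0,0,0],0],[[0,0,0],0],[[0,0,0],0],[[0,0,0],0],[[0,0,0],0],[[0,0,0],0],[[0,0,0],0],[[0,0,0],0],[[0,0,0],0],[[0,0,0],0]]' 0 25; python3 -c "
from h import *;rep()"
```

```text
time: 9.07
ee_pos: [0.4888, -0.2405, 0.072]
eef_rot: [0.987, 0.158, -0.0, -0.0]
ft_force: [-0.2, -0.6, -0.2]
width: 0.0871
grip_force: 0.0
time: 10.32
ee_pos: [0.4892, -0.2406, 0.0727]
eef_rot: [0.987, 0.158, 0.0, 0.0]
ft_force: [-0.3, 0.3, -0.5]
width: 0.0138
grip_force: 25.0
10.32 [ 0.4892 -0.2406  0.0727] F [-0.3  0.3 -0.5] T [-0.02 -0.07  0.02] w 0.0138 yawY -71.8 q7 -0.98
```

Gripped at 13.8 mm, which is the bar's thickness. Lifting now.

```bash
python3 -m crank '[[[0,0,-0.1],0],[[0,0,-0.3],0],[[0,0,-0.5],0],[[0,0,-0.6],0],[[0,0,-0.6],0],[[0,0,-0.6],0],[[0,0,-0.6],0],[[0,0,-0.6],0],[[0,0,-0.6],0],[[0,0,-0.3],0],[[0,0,0],0]]' - 40;  python3 -c "
from h import *;rep();print(tool([.497,.166,.215]))"
```

```text
time: 11.7
ee_pos: [0.4894, -0.2407, 0.2172]
eef_rot: [0.987, 0.158, 0.0, 0.0]
ft_force: [-0.4, -0.0, -2.3]
width: 0.0137
grip_force: 40.0
11.7 [ 0.4894 -0.2407  0.2172] F [-0.4 -0.  -2.3] T [ 0.03  0.02 -0.03] w 0.0137 yawY -71.8 q7 -0.93
[  4.47838727 -12.79987291   0.0659962 ]
```

```bash
python3 -m crank '[[[0.2,-0.5,0],0],[[0.35,-0.95,0],0],[[0.35,-0.95,0],0],[[0.35,-0.95,0],0],[[0.35,-0.95,0],0],[[0.35,-0.95,0],0],[[0.35,-0.95,0],0],[[0.35,-0.95,0],0],[[0.35,-0.95,0],0],[[0.35,-0.95,0],0],[[0.35,-0.95,0],0],[[0.2,-0.7,0],0]]'; python3 -m crank '[[[0.2,-0.4,0],0.5],[[0,0,0],1],[[0,0,0],1],[[0,0,0],1],[[0,0,0],1],[[0,0,0],1],[[0,0,0],1],[[0,0,0],1],[[0,0,0],1],[[0,0,0],1],[[0,0,0],1],[[0,0,0],0.7]]'; python3 - <<'E'
from h import *
rep();print(tool([.497,.166,.215]))
for n in("side","top","wrist"): cv2.imwrite(f"pics/{n}5.png",vision.camera(n)[:,:,::-1])
s=cv2.imread("pics/side5.png");t=cv2.imread("pics/top5.png");w=cv2.imread("pics/wrist5.png")
g=lambda im,x,y,W=75: cv2.resize(im[y:y+W,x:x+W],(300,300),interpolation=cv2.INTER_CUBIC)
cv2.imwrite("pics/c7.png",np.vstack([np.hstack([g(s,235,130),g(t,180,180)]),cv2.resize(w[110:260,128:428],(600,300))]))
E
```

```text
time: 13.2
ee_pos: [0.4988, 0.1035, 0.216]
eef_rot: [0.987, 0.159, -0.001, -0.0]
ft_force: [-0.2, -0.4, -2.8]
width: 0.014
grip_force: 40.0
time: 14.7
ee_pos: [0.5012, 0.1076, 0.1977]
eef_rot: [0.932, -0.361, -0.011, 0.019]
ft_force: [0.2, -0.5, -2.1]
width: 0.0135
grip_force: 40.0
14.7 [0.5012 0.1076 0.1977] F [ 0.2 -0.5 -2.1] T [ 0.15 -0.08  0.03] w 0.0135 yawY -132.3 q7 -2.59
[-1.41776903 -1.31876276 -0.62418063]
```

View pics/c7.png

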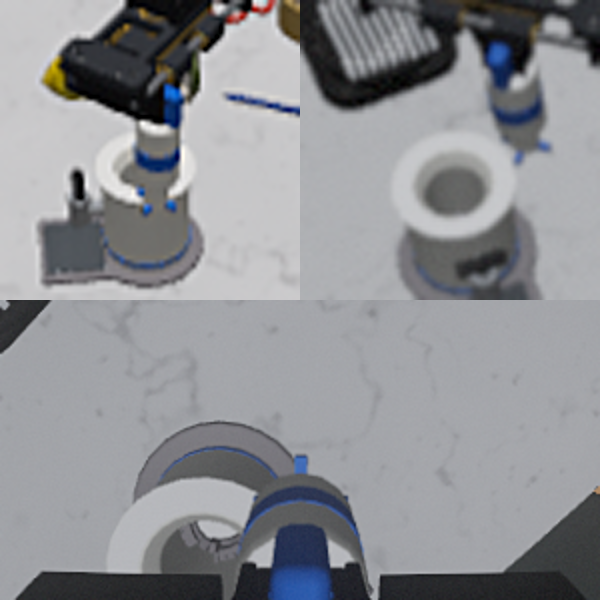

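The picture shows the cartridge held upright beside the rim. A + turn lowers q7, and it has run to its limit, so I turn back anticlockwise. That also points the wrist camera at the filter.

```bash
python3 -m crank '[[[0,0,-0.5],-0.5],[[0,0,0],-1],[[0,0,0],-1],[[0,0,0],-1],[[0,0,0],-1],[[0,0,0],-1],[[0,0,0],-1],[[0,0,0],-1],[[0,0,0],-1],[[0,0,0],-1],[[0,0,0],-1],[[0,0,0],-1]]'; python3 -m crank '[[[0,0,0],-1],[[0,0,0],-1],[[0,0,0],-1],[[0,0,0],-1],[[0,0,0],-0.9],[[0,0,0],0]]'; python3 - <<'E'
from h import *
rep(); print(sensors.read_state()["eef_rot"],tool([.498,.1667,.215]))
E
```

```text
time: 16.35
ee_pos: [0.5025, 0.1072, 0.2135]
eef_rot: [0.906, 0.423, -0.021, 0.006]
ft_force: [-0.8, 0.6, -2.3]
width: 0.0138
grip_force: 40.0
time: 17.1
ee_pos: [0.5026, 0.107, 0.2135]
eef_rot: [0.714, 0.7, -0.021, -0.002]
ft_force: [0.8, -0.0, -2.2]
width: 0.0137
grip_force: 40.0
17.1 [0.5026 0.107  0.2135] F [ 0.8 -0.  -2.2] T [ 0.04 -0.19 -0.01] w 0.0137 yawY -1.1 q7 -0.31
[ 0.71379179  0.70003536 -0.02119671 -0.00157407] [ 1.98413498 -0.19279575 -0.09850167]
```

```bash
cat >> h.py <<'E'
def tilt():
    M=R.from_quat(sensors.read_state()["eef_rot"]).as_matrix(); print("z-axis tilt deg (x,y):",np.round(np.degrees(M[:2,2]),2))
E
python3 -c "
from h import *;tilt()"
python3 -m crank '[[[0,0,-0.3],-1],[[0,0,0],-1],[[0,0,0],-1],[[0,0,0],-1],[[0,0,0],-1],[[0,0,0],-1],[[0,0,0],-1],[[0,0,0],-1],[[0,0,0],-1],[[0,0,0],-1],[[0,0,0],-1],[[0,0,0],-1]]' >/dev/null; python3 -m crank '[[[0,0,0],-1],[[0,0,0],-1],[[0,0,0],-1],[[0,0,0],-1],[[0,0,0],-1],[[0,0,0],-1],[[0,0,0],-1],[[0,0,0],-1],[[0,0,0],-1]]'; python3 -c "
from h import *;rep();tilt()"
```

```text
z-axis tilt deg (x,y): [-1.86 -1.57]
time: 19.73
ee_pos: [0.5028, 0.1078, 0.2226]
eef_rot: [-0.623, 0.782, -0.001, -0.021]
ft_force: [0.6, 0.4, -2.5]
width: 0.0135
grip_force: 40.0
19.73 [0.5028 0.1078 0.2226] F [ 0.6  0.4 -2.5] T [ 0.18 -0.12  0.04] w 0.0135 yawY 167.0 q7 2.6
z-axis tilt deg (x,y): [-1.85 -1.59]
```

Now at the + limit. I press one row at a time and watch the tilt.

```bash
python3 -m crank '[[[0,0,0],-1],[[0,0,0],-1]]' >/dev/null; python3 -c "
from h import *;rep();tilt()"
```

```text
19.98 [0.4993 0.1046 0.206 ] F [ 1.6 -0.7 -3.7] T [ 0.23 -0.14 -0.01] w 0.0137 yawY 170.8 q7 2.6
z-axis tilt deg (x,y): [-3.53 -3.67]
```

```bash
python3 -m crank '[[[0,0,0],0]]' >/dev/null; python3 -c "
from h import *;rep();tilt()"; python3 -m crank '[[[0,0,0],1],[[0,0,0],0]]' >/dev/null; python3 -c "
from h import *;rep();tilt();print(sensors.read_state()['joint_positions'])"
```

```text
20.1 [0.4993 0.1034 0.2055] F [ 1.1 -1.5 -2.7] T [ 0.19 -0.2   0.01] w 0.0139 yawY 170.7 q7 2.6
z-axis tilt deg (x,y): [-3.62 -3.59]
20.35 [0.4998 0.1038 0.2064] F [-0.3  0.3 -2. ] T [ 0.27 -0.14 -0.  ] w 0.0138 yawY 162.8 q7 2.46
z-axis tilt deg (x,y): [-3.5  -3.66]
[ 0.02413198  0.15867769 -0.38825142  1.65025059  0.09904169  1.42519032
  2.46276346]
```

The tilt has to be undone. Pressing against the reach limit (arm stretched) should lean the tool outward, opposite to the present lean. I'll raise and turn back first.

```bash
python3 -m crank '[[[0,0,-1],1],[[0,0,-1],1],[[0,0,-1],1],[[0,0,-1],1],[[0,0,-1],1],[[0,0,-1],1],[[0,0,-1],1],[[0,0,-1],1],[[0,0,-1],1],[[0,0,-1],1]]' >/dev/null; python3 - <<'E'
from h import *
rep();tilt();print(sensors.read_state()["joint_positions"].round(3) if hasattr(sensors.read_state()["joint_positions"],"round") else sensors.read_state()["joint_positions"])
print(tool([.36,.36,sensors.read_state()["ee_pos"][2]]))
print("wall",at_z("side",200,106,0),at_z("side",270,95,0),at_z("top",75,180,0))
E
```

```text
21.6 [0.518  0.1234 0.5007] F [ 1.3 -0.8 -2.8] T [ 0.14 -0.37  0.03] w 0.0136 yawY 84.2 q7 1.13
z-axis tilt deg (x,y): [-3.53 -3.58]
[-0.308  0.245 -0.056  0.925  0.056  2.051  1.129]
[ 6.05495335  7.29793502 -0.16788568]
wall [0.25172134 0.78007585 0.        ] [0.60129101 0.80813822 0.        ] [0.95939235 0.54138134 0.        ]
```

```bash
python3 - <<'E'
from h import *
np.set_printoptions(precision=3,suppress=True)
for z in (.3,.4,.5,.6,.7,.8): print(z,at_z("side",115,45,z),at_z("side",280,38,z),"top",at_z("top",5,215,z),at_z("top",70,410,z))
t=vision.camera("side");cv2.imwrite("pics/side6.png",t[:,:,::-1])
E
```

```text
0.3 [-0.059  0.854  0.3  ] [0.649 0.787 0.3  ] top [0.655 0.686 0.3  ] [0.1   0.634 0.3  ]
0.4 [-0.012  0.652  0.4  ] [0.613 0.593 0.4  ] top [0.568 0.653 0.4  ] [0.065 0.605 0.4  ]
0.5 [0.034 0.45  0.5  ] [0.576 0.399 0.5  ] top [0.481 0.62  0.5  ] [0.03  0.577 0.5  ]
0.6 [0.08  0.248 0.6  ] [0.54  0.205 0.6  ] top [0.395 0.586 0.6  ] [-0.004  0.548  0.6  ]
0.7 [0.127 0.046 0.7  ] [0.504 0.011 0.7  ] top [0.308 0.553 0.7  ] [-0.039  0.52   0.7  ]
0.8 [ 0.173 -0.156  0.8  ] [ 0.468 -0.184  0.8  ] top [0.221 0.52  0.8  ] [-0.073  0.492  0.8  ]
```

```bash
python3 -m crank '[[[0.53,0.87,0],0],[[0.53,0.87,0],0],[[0.53,0.87,0],0],[[0.53,0.87,0],0],[[0.53,0.87,0],0],[[0.53,0.87,0],0],[[0.53,0.87,0],0],[[0.53,0.87,0],0],[[0.53,0.87,0],0]]' >/dev/null; python3 - <<'E'
from h import *
rep();tilt();print(np.round(sensors.read_state()["joint_positions"],3))
E
python3 -m crank '[[[0,0,-1],0],[[0,0,-1],0]]' >/dev/null; python3 - <<'E'
from h import *
rep();tilt();print(np.round(sensors.read_state()["joint_positions"],3))
E
```

```text
22.77 [0.3987 0.372  0.491 ] F [ 0.2 -0.5 -1.5] T [ 0.2  -0.3  -0.03] w 0.0136 yawY 84.5 q7 0.6
z-axis tilt deg (x,y): [-3.53 -3.62]
[-0.707  0.288 -0.19   0.895  0.051  2.052  0.603]
23.02 [0.3999 0.3717 0.4994] F [ 0.4  0.8 -2.7] T [ 0.22 -0.32 -0.01] w 0.0138 yawY 84.5 q7 0.7
z-axis tilt deg (x,y): [-3.17 -3.42]
[-1.031  0.285  0.304  0.894 -0.087  2.056  0.7  ]
```

It works: the tilt is shrinking in the right direction. I continue in small steps.

```bash
python3 -m crank '[[[0,0,-1],0],[[0,0,-1],0]]' >/dev/null; python3 - <<'E'
from h import *
rep();tilt();print(np.round(sensors.read_state()["joint_positions"],3))
E
python3 -m crank '[[[0,0,-1],0],[[0,0,-1],0]]' >/dev/null; python3 - <<'E'
from h import *
rep();tilt();print(np.round(sensors.read_state()["joint_positions"],3))
E
```

```text
23.27 [0.3975 0.3693 0.524 ] F [-0.  -0.4 -2.6] T [ 0.16 -0.15 -0.02] w 0.0136 yawY 84.3 q7 0.72
z-axis tilt deg (x,y): [-1.11 -1.56]
[-1.136  0.262  0.451  0.877 -0.118  2.057  0.72 ]
23.52 [0.3941 0.3654 0.5478] F [ 0.3 -0.4 -2. ] T [ 0.03 -0.06  0.01] w 0.0137 yawY 84.1 q7 0.72
z-axis tilt deg (x,y): [0.85 0.33]
[-1.174  0.233  0.491  0.86  -0.118  2.058  0.717]
```

Tilt is now under 1 degree. Going down, turning back to yaw near 0.

```bash
python3 -m crank '[[[0,0,0.5],1],[[0,0,0.8],1],[[0,0,0.8],1],[[0,0,0.8],1],[[0,0,0.8],1],[[0,0,0.8],1],[[0,0,0.8],1],[[0,0,0.8],1],[[0,0,0.8],1],[[0,0,0.8],1],[[0,0,0],0.5]]' >/dev/null; python3 - <<'E'
from h import *
rep();tilt();print(np.round(sensors.read_state()["joint_positions"],3));print(tool([.5,.105,.235]))
E
```

```text
24.9 [0.3968 0.3659 0.3146] F [ 0.2 -0.6 -2.4] T [-0.04 -0.06  0.07] w 0.0137 yawY -0.1 q7 -0.79
z-axis tilt deg (x,y): [0.71 0.16]
[-1.337  0.088  0.548  1.509 -0.039  1.547 -0.792]
[-8.69824944  3.41805299  2.67245432]
```

```bash
python3 -m crank '[[[-0.5,0.2,0.15],0],[[-0.87,0.34,0.27],0],[[-0.87,0.34,0.27],0],[[-0.87,0.34,0.27],0],[[-0.87,0.34,0.27],0],[[-0.87,0.34,0.27],0],[[-0.87,0.34,0.27],0],[[-0.87,0.34,0.27],0],[[-0.87,0.34,0.27],0],[[-0.87,0.34,0.27],0],[[-0.37,0.14,0.1],0],[[0,0,0],0]]' >/dev/null; python3 - <<'E'
from h import *
np.set_printoptions(precision=4,suppress=True)
rep();tilt();print(np.round(sensors.read_state()["joint_positions"],3))
st=sensors.read_state();im=vision.camera("wrist")[:,:,::-1].copy();cv2.imwrite("pics/w7.png",im)
g=cv2.cvtColor(im,cv2.COLOR_BGR2HSV)
m=vision.camera_model("wrist");f=210/np.tan(np.radians(m["vertical_fov"])/2)
T=np.eye(4);T[:3,:3]=R.from_quat(st["eef_rot"]).as_matrix();T[:3,3]=st["ee_pos"];W=np.linalg.inv(T@np.array(m["hand_eye"]))
def proj(p):
    c=W@[*p,1];rr=np.hypot(c[0],c[1]);th=np.arctan2(rr,c[2]);return np.array([m["cx"],m["cy"]])+f*th*c[:2]/rr
# scan brightness along radial lines about the rim guess, at z=.112
V=cv2.cvtColor(im,cv2.COLOR_BGR2GRAY).astype(float)
for a in range(0,360,30):
    d=np.array([np.cos(np.radians(a)),np.sin(np.radians(a))]);row=[]
    for rr in range(10,62,3):
        u,v=proj([.498+d[0]*rr/1000,.1667+d[1]*rr/1000,.112]); row.append(int(V[int(round(v)),int(round(u))]) if 0<=v<419.5 and 0<=u<559.5 else -1)
    print(a,row)
E
```

```text
26.4 [0.501  0.1053 0.2361] F [ 0.6 -0.1 -1.7] T [ 0.03 -0.12 -0.04] w 0.014 yawY 0.0 q7 -0.27
z-axis tilt deg (x,y): [0.8  0.27]
[-1.068  0.023  0.797  1.731 -0.018  1.38  -0.267]
0 [202, 134, 140, 100, 120, 147, 147, 190, 196, 194, 194, 194, 199, 170, 164, 153, 171, 174]
30 [193, 160, 114, 98, 86, 141, 142, 193, 194, 193, 193, 193, 196, 175, 173, 175, 174, 174]
60 [194, 198, 135, 142, 92, 140, 140, 175, 194, 194, 192, 194, 196, 172, 173, 174, 174, 174]
90 [193, 194, 138, 109, 79, 141, 142, 185, 194, 196, 193, 193, 196, 169, 171, 167, 162, 162]
120 [194, 196, 138, 139, 89, 144, 145, 173, 192, 193, 193, 192, 194, 171, 174, 173, 173, 172]
150 [194, 192, 135, 137, 98, 148, 151, 180, 194, 192, 195, 195, 195, 72, 82, 84, 82, 81]
180 [196, 130, 120, 104, 90, 155, 155, 188, 194, 193, 191, 194, 195, 85, 132, 142, 58, 70]
210 [196, 125, 123, 106, 131, 160, 158, 194, 195, 193, 193, 192, 199, 107, 130, 176, 175, 171]
240 [127, 136, 113, 102, 151, 162, 160, 195, 196, 194, 195, 195, 189, 174, 173, 176, 175, 174]
270 [108, 116, 100, 101, 158, 158, 158, 194, 194, 192, 195, 194, 190, 173, 180, 180, 180, 184]
300 [102, 96, 102, 101, 155, 155, 154, 193, 193, 195, 193, 195, 188, 173, 173, 174, 176, 175]
330 [166, 137, 127, 101, 144, 151, 152, 194, 195, 195, 194, 195, 191, 173, 173, 168, 163, 168]
```

The rim is centred at about (0.498, 0.1675), confirmed by the radial scan. Moving over it and starting down.

```bash
python3 -m crank '[[[0.5,-0.03,0],0],[[0.6,-0.03,0],0],[[0.6,-0.03,0],0],[[0.38,-0.03,0],0],[[0,0,0],0]]' >/dev/null; python3 - <<'E'
from h import *
rep();tilt();print(tool([.4977,.1673,.165]))
E
```

```text
27.07 [0.497  0.1696 0.236 ] F [-0.   0.  -1.4] T [-0.08 -0.05 -0.01] w 0.0141 yawY 0.2 q7 -0.36
z-axis tilt deg (x,y): [0.77 0.22]
[-0.08581313 -0.00762837  2.36659361]
```

```bash
python3 -m crank '[[[-0.07,0,0.4],0],[[0,0,0.4],0],[[0,0,0.4],0],[[0,0,0.4],0],[[0,0,0.4],0],[[0,0,0.35],0],[[0,0,0],0]]' >/dev/null; python3 -c "
from h import *
rep();print(tool([.4977,.1673,.125]))"
```

```text
27.95 [0.4978 0.1665 0.1648] F [-0.4 -0.2 -2. ] T [-0.03 -0.03  0.03] w 0.0136 yawY 0.1 q7 -0.32
[ 0.0235081  -0.01935068  1.32786305]
```

```bash
python3 -m crank '[[[0.02,-0.02,0.25],0],[[0,0,0.3],0],[[0,0,0.3],0],[[0,0,0.3],0],[[0,0,0.3],0],[[0,0,0],0]]' >/dev/null; python3 -c "
from h import *
rep();tilt()"; python3 -m crank '[[[0,0,0.15],0],[[0,0,0.1],0],[[0,0,0],0]]' >/dev/null; python3 -c "
from h import *
rep();tilt()"
```

```text
28.7 [0.4978 0.1672 0.1214] F [ 0.3 -0.3 -0.7] T [-0.05 -0.11 -0.03] w 0.0136 yawY 0.1 q7 -0.29
z-axis tilt deg (x,y): [0.73 0.2 ]
29.07 [0.4982 0.1674 0.1145] F [ 0.2 -0.4 -2.6] T [-0.07 -0.14  0.03] w 0.0138 yawY 0.1 q7 -0.29
z-axis tilt deg (x,y): [0.78 0.24]
```

```bash
for i in 1 2 ; do :; done; python3 -m crank '[[[0,0,0.06],0],[[0,0,0.06],0],[[0,0,0],0]]' >/dev/null; python3 -c "
from h import *
rep()"; python3 -m crank '[[[0,0,0.04],0],[[0,0,0.04],0],[[0,0,0],0]]' >/dev/null; python3 -c "
from h import *
rep()"; python3 -m crank '[[[0,0,0.04],0],[[0,0,0.04],0],[[0,0,0],0]]' >/dev/null; python3 -c "
from h import *
rep()"
```

```text
29.45 [0.4983 0.1675 0.111 ] F [ 0.1  0.3 -2.6] T [-0.07 -0.07  0.01] w 0.0136 yawY 0.1 q7 -0.28
29.82 [0.4984 0.1675 0.1086] F [-0.4  0.2 -2.2] T [ 0.   -0.12  0.05] w 0.0135 yawY 0.1 q7 -0.28
30.2 [0.4984 0.1675 0.1062] F [ 0.3 -0.3 -1.5] T [-0.02 -0.11  0.02] w 0.0134 yawY 0.1 q7 -0.28
```

```bash
python3 -m crank '[[[0,0,0.03],0],[[0,0,0.03],0],[[0,0,0],0]]' >/dev/null; python3 -c "
from h import *
rep()"; python3 -m crank '[[[0,0,0.03],0],[[0,0,0],0]]' >/dev/null; python3 -c "
from h import *
rep()"
```

```text
30.57 [0.4986 0.1676 0.1047] F [-0.3 -0.2  1. ] T [-0.09  0.03  0.01] w 0.0135 yawY 0.1 q7 -0.28
30.82 [0.499  0.1677 0.1044] F [-1.8 -0.7  7.1] T [-0.27  0.56  0.01] w 0.014 yawY 0.1 q7 -0.28
```

Lugs rest on the thread tops (foot at 32 mm, about 9 N). Feeling anticlockwise now.

```bash
python3 -m crank '[[[0,0,0],-0.5],[[0,0,0],-0.5],[[0,0,0],-0.5],[[0,0,0],0]]' >/dev/null; python3 -c "
from h import *
rep()"
```

```text
31.32 [0.4991 0.1676 0.104 ] F [ 1.3 -0.3  2.9] T [-0.01 -0.36 -0.04] w 0.0136 yawY 12.1 q7 -0.07
```

```bash
python3 -m crank '[[[0,0,0],-0.5],[[0,0,0],-0.5],[[0,0,0],-0.5],[[0,0,0],0]]' >/dev/null; python3 -c "
from h import *
rep()"
```

```text
31.82 [0.4981 0.1674 0.1032] F [ 0.6  0.4 -2.8] T [-0.02 -0.07  0.02] w 0.0135 yawY 24.0 q7 0.13
```

Contact is lost and the foot is below the thread tops, so I probe downward.

```bash
python3 -m crank '[[[0,0,0.04],0],[[0,0,0.04],0],[[0,0,0],0]]' >/dev/null; python3 -c "
from h import *
rep()"; python3 -m crank '[[[0,0,0.03],0],[[0,0,0],0]]' >/dev/null; python3 -c "
from h import *
rep();tilt()"
```

```text
32.2 [0.4984 0.1675 0.101 ] F [ 0.   0.2 -2.5] T [-0.   -0.09  0.02] w 0.0137 yawY 24.1 q7 0.13
32.45 [0.4985 0.1675 0.1002] F [ 0.3  0.2 -2.3] T [-0.   -0.17  0.06] w 0.0136 yawY 24.1 q7 0.13
z-axis tilt deg (x,y): [0.78 0.24]
```

The lugs are in the entry. I carry on down to its floor at TCP ≈ 0.094.

```bash
python3 -m crank '[[[0,0,0.05],0],[[0,0,0.05],0],[[0,0,0.03],0],[[0,0,0],0]]' >/dev/null; python3 -c "
from h import *
rep()"; python3 -m crank '[[[0,0,0.03],0],[[0,0,0.03],0],[[0,0,0],0]]' >/dev/null; python3 -c "
from h import *
rep()"
```

```text
32.95 [0.4985 0.1675 0.0963] F [ 0.8  0.3 -1.4] T [ 0.01 -0.11  0.01] w 0.0137 yawY 24.1 q7 0.14
33.33 [0.4985 0.1675 0.0945] F [-0.6  0.3 -2.3] T [ 0.01 -0.11  0.01] w 0.0136 yawY 24.1 q7 0.14
```

```bash
python3 -m crank '[[[0,0,0.02],0],[[0,0,0.02],0],[[0,0,0],0]]' >/dev/null; python3 -c "
from h import *
rep()"
```

```text
33.7 [0.4988 0.1676 0.0936] F [-0.4 -0.1  0.9] T [-0.04  0.05  0.01] w 0.0135 yawY 24.1 q7 0.14
```

Entry floor reached. Now screwing clockwise, following the ramp.

```bash
python3 -m crank '[[[0,0,0.015],0.5],[[0,0,0.015],0.5],[[0,0,0.015],0.5],[[0,0,0.015],0.5],[[0,0,0],0]]' >/dev/null; python3 -c "
from h import *
rep()"
```

```text
34.33 [0.4994 0.1684 0.0925] F [-0.5  1.   5.9] T [0.18 0.09 0.04] w 0.0136 yawY 8.1 q7 -0.13
```

```bash
python3 -m crank '[[[0,0,0.015],0.5],[[0,0,0.015],0.5],[[0,0,0.015],0.5],[[0,0,0.015],0.5],[[0,0,0],0]]' >/dev/null; python3 -c "
from h import *
rep();tilt()"
```

```text
34.95 [0.4991 0.1684 0.0904] F [-1.   1.6  5.8] T [ 0.55  0.18 -0.08] w 0.0139 yawY -7.9 q7 -0.4
z-axis tilt deg (x,y): [0.85 0.32]
```

```bash
python3 -m crank '[[[0,0,0.015],0.5],[[0,0,0.015],0.5],[[0,0,0.015],0.5],[[0,0,0],0]]' >/dev/null; python3 -c "
from h import *
rep()"
```

```text
35.45 [0.4996 0.168  0.0892] F [0.8 1.4 6.2] T [ 0.27 -0.26  0.  ] w 0.0134 yawY -19.9 q7 -0.59
```

```bash
python3 -m crank '[[[0,0,0.015],0.5],[[0,0,0.015],0.5],[[0,0,0],0]]' >/dev/null; python3 -c "
from h import *
rep()"
```

```text
35.83 [0.4991 0.168  0.088 ] F [-1.4  1.4  5.3] T [ 0.32  0.21 -0.1 ] w 0.0139 yawY -27.9 q7 -0.73
```

```bash
python3 -m crank '[[[0,0,0.01],0.5],[[0,0,0],0]]' >/dev/null; python3 -c "
from h import *
rep()"; python3 -m crank '[[[0,0,0.005],0.3],[[0,0,0],0]]' >/dev/null; python3 -c "
from h import *
rep()"
```

```text
36.08 [0.4989 0.1678 0.0877] F [-1.9  0.9  6.4] T [0.04 0.51 0.04] w 0.0137 yawY -31.8 q7 -0.79
36.33 [0.4988 0.1677 0.0876] F [-2.4  0.6  7.8] T [-0.13  0.78  0.31] w 0.0138 yawY -34.2 q7 -0.83
```

```bash
python3 -m crank '[[[0,0,0],0.3],[[0,0,0],0]]' >/dev/null; python3 -c "
from h import *
rep()"
```

```text
36.58 [0.4988 0.1677 0.0876] F [-2.7 -1.   8.2] T [-0.21  0.67  0.76] w 0.0141 yawY -36.6 q7 -0.87
```

Torque rises at the home height (foot ≈ 15 mm), so it has reached the hard stop. I ease the wind-up slightly, then release and rise.

```bash
python3 -m crank '[[[0,0,-0.012],-0.25],[[0,0,0],0]]' >/dev/null; python3 -c "
from h import *
rep()"; python3 -m crank '[[[0,0,0],0],[[0,0,0],0],[[0,0,0],0],[[0,0,0],0],[[0,0,0],0],[[0,0,0],0],[[0,0,0],0],[[0,0,0],0]]' 0.8 >/dev/null; python3 -c "
from h import *
rep()"; python3 -m crank '[[[0,0,-0.3],0],[[0,0,-0.5],0],[[0,0,-0.6],0],[[0,0,-0.6],0],[[0,0,-0.6],0],[[0,0,-0.6],0],[[0,0,-0.6],0],[[0,0,-0.6],0],[[0,0,0],0]]' >/dev/null;  python3 - <<'E'
from h import *
rep()
st=sensors.read_state();im=vision.camera("wrist")[:,:,::-1];cv2.imwrite("pics/w9.png",im)
k=((im[:,:,0].astype(int)-im[:,:,2]>60)).astype(np.uint8);n,l,s,c=cv2.connectedComponentsWithStats(k);
for i in range(1,n):
    if s[i,4]>100: print(s[i],c[i],cv2.minAreaRect(np.argwhere(l==i)[:,::-1].astype(np.float32)),at_z("wrist",*c[i],.148,st))
E
```

```text
36.83 [0.4985 0.1676 0.0876] F [-2.   0.2  6.1] T [-0.06  0.76  0.24] w 0.0138 yawY -34.6 q7 -0.84
37.83 [0.4987 0.1676 0.0875] F [0.8 0.2 0. ] T [-0.04 -0.02  0.04] w 0.069 yawY -34.7 q7 -0.84
38.95 [0.4976 0.1674 0.2208] F [-0.2 -0.3 -0.1] T [ 0.02  0.   -0.03] w 0.0696 yawY -34.7 q7 -0.95
[266   0 105   8 418] [316.38516746   2.784689  ] ((317.9014587402344, 2.480414628982544), (5.33512020111084, 104.12010192871094), 87.20729064941406) [0.62644491 0.29620419 0.148     ]
[270 185  16  48 713] [277.75035063 208.64936886] ((277.5, 208.5), (47.0, 15.0), 90.0) [0.49808742 0.16786062 0.148     ]
```

```bash
python3 -c "
from bench import r
print(r.close_job())"
```

```text
the job is handed in; nothing more can be done
None
```

The blue-and-white cartridge is screwed home in the filter and released: the lugs met the hard stop with the foot at about 15 mm, and it was handed in at about 39 s with lug loads well under the limits.

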